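# Zero the tube reader and hold a sample in its beam

## Task

Zero the empty tube reader by pressing its hinged spring pedal right down to its stop and letting it come back up. Then take the sample tube that stands by itself at one end of the rack by its cap, and lower it upright through the guide hole in the reader's head without letting it touch the reader, until its tip is level with the small lens on the column. Finish while still holding it there, still and centred in the hole, with the other two tubes left standing in the rack.

Things in the scene. Friction and masses are not known exactly. Their poses are not given: they have to be found in the camera images.
- reader: White tube reader, fixed to the worktop. Base 120 (x) by 190 mm (y), 22 mm high; origin at the centre of its underside, z up, -x faces the robot. On its -y half a rear (+x) column carries a flat grey guide head 100 x 80 mm, underside 81 mm and top 95 mm above the worktop, with a 28 mm hole through it; below it an open gap down to the base. On its +y half is the pedal.
- guide_mouth (a point): Centre of the guide hole at the top face of the head, 95 mm above the worktop; the hole's axis is vertical. Hole 28 mm in diameter and 14 mm long.
- read_point (a point): Point on the axis of the guide hole where the tube's tip belongs: 45 mm below the head's top face, 50 mm above the worktop, level with the small round lens on the column's front face.
- pedal (a joint): Angle of the reader's spring pedal, a 50 mm wide steel plate with a ribbed black rubber pad, hinged at its rear (+x) edge. 0 = up (at rest), 0.34 rad = fully down at its stop. A spring pushes it back up: about 2 N at the pad to start it, 5 N at the stop.
- pedal_pad (a point): Centre of the top of the pedal's rubber pad (46 x 44 mm), 58 mm from the hinge, about 60 mm above the worktop at rest; pressing straight down here, it goes down about 20 mm to the stop.
- rack: Light blue open tube rack, 46 mm (its x) by 144 mm (its y), 69 mm high, fixed to the worktop; origin at the centre of its underside. 2 x 6 square cells of 19 mm. There is room for fingers to close across it (along its x) on the sample tube's cap.
- sample_tube: The tube to be read: capped, 98 mm long, body 15.6 mm across, cap 18 mm across on its top 20 mm, 20 g. It stands loose and upright in a cell at the rack's -y end, by itself, foot 3 mm and cap 81 to 101 mm above the worktop, clear above the rack; the other tubes are over 80 mm away along the rack. Origin at the centre of its tip (bottom), z along the tube to the cap.
- cap (a point): Middle of the sample tube's cap, on the tube's axis 88 mm above its tip.
- other_tube_a: Another tube of the same kind in the other end of the rack, to be left standing; origin at the centre of its bottom end.
- other_tube_b: Another tube of the same kind near the other end of the rack, to be left standing; origin at the centre of its bottom end.
Things that resemble listed ones, but are neither listed nor needed, are in the scene too. Of the things that look like the reader, the larger one is meant.

How it is judged:
By the outcome, as a careful person would: the job done as asked, in the order asked, and still so for the second after the job is handed in, while the arm keeps its last pose, push and grip.
It also fails if it takes over 61 s, if anything falls off the work surface, if the arm or the gripper's body presses on something with over 40 N, if the wrist force passes 120 N, or if a joint passes its speed limit or range.

## Robot

A 6-joint arm with a two-finger parallel gripper is mounted at the origin on a cart in front of the work surface, level with it; the furniture and walls round the work are solid. World frame = base frame: x ahead of the robot, y to its left, z up, the work surface at z = 0. Lengths are in m, angles in rad, forces in N, time in s.
With the tool pointing down it reaches from about 0.4 to 0.825 m from the base axis. Payload 7 kg.
Tool frame: the origin (TCP) lies between the finger pads; the fingertips stand 17 mm ahead of it and the grasp point (between the pads) lies 2 mm behind it (nose_length is the z of the fingertips in the tool frame, in m); z points along the fingers, y is the direction in which the jaws open and shut (so a half turn about z gives the same grasp; the last joint's range is limited). The gripper opens to 88 mm and grips with 3 to 60 N. Pads are 19 mm wide; open, the fingers measure 130 mm over their backs; the gripper's body (78 mm by 193 mm) begins 47 mm behind the grasp point.
Start: joints at [1.613, 0.359, 0.012, 0, -1.224, -0.288], TCP at [0.164, 0.655, 0.244] pointing down, gripper open.
Joint ranges: [-3.07, 3.07], [-1.43, 2.12], [-1.02, 1.25], [-3.03, 1.67], [-3.05, -0], [-3.03, 3.03]. Speed limits (rad/s): [2.39, 2.39, 3.01, 3.14, 3.14, 3.14].

## Interface

Orientations are given as a rotation vector (axis times angle).
In Python, from workcell import * gives the robot as it stands. The module is installed in compiled form; this text tells all that it offers.
- The arm moves only by the shell command python3 -m jog 'ROWS' [OPENING] [FORCE]. ROWS is text: rows parted by semicolons, each of 6 numbers parted by spaces: the shift along the world's x, y, z in mm, then the turn, a rotation vector about the world's x, y, z in rad. In form: x y z ax ay az; .... A call has 1 to 12 rows; each row shifts and turns the commanded pose from where the row before left it; what a row does not reach is not made up. A row lasts 1/12 s, in which the tool goes at most 41.7 mm and 7.16 degrees, less where a joint would pass 70% of its speed; a pose out of reach is approached as far as the arm can. A call is refused whole if a number of a shift passes 41.7 or a number of a turn 0.125, either way. A call with a gripper value outside its range is refused whole. OPENING is the finger opening in mm, from 0 to 87.6, set as the call begins (- or left out, the last holds). The fingers move at their own pace and stop on an object; FORCE is the grip in N (left out, the last holds). Time passes only in rows, so rows that do not move let the fingers close. It gives the time, the measured TCP pose, the force and the opening at its end, in the units of the state.
- get_obs(): the state, without advancing time (a new reading comes with each control period).
- get_image(name): name is "scene" or "top"; returns a dict with "frame" (384x512x3 uint8, red, green, blue), "depth" (384x512 float32, m along the optical axis (not along the pixel's ray), 0 where there is no reading), "camera_matrix" (3x3 intrinsics, pixels), "eye" and "orientation" of the camera in the world. Camera axes: x right, y up, looking along -z (the intrinsics and any distortion apply to the point x, -y, -z); pixel columns grow to the right and rows downward; lengths in m; the calibration is good to about 2 mm. A picture is of the moment at which its call begins.
- close_job(): hands the job in, once; it reports no verdict.
The state is a dict: "clock": time; "joint_positions": joint angles; "qvel": joint speeds; "tau": joint torques, N m; "ee_pos": TCP position; "tcp_rot": TCP orientation; "contact_force": force on the tool from outside, world axes, zero at the start; "torque": the same for the moment, N m; "finger_gap": finger opening in m.
Only numpy, scipy, OpenCV 4.12 (cv2) and the standard library are available. Lean on these libraries where they do the work, as an engineer would, in place of code of your own. Each camera call takes 0.05 s, during which the arm holds its last target.

## Working session

There is one attempt and no reset: what is moved stays moved. The work goes in short steps, Python scripts to look and compute and a shell command to move; the robot and the scene stay as the last step left them, time stands still between calls to the robot, and variables do not carry over. Pictures are saved under pics/ and viewed, and the job is handed in when it is done.

```bash
mkdir -p pics
cat > h.py <<'E'
from workcell import *
import numpy as np, cv2
from scipy.spatial.transform import Rotation as R
def pts(im):
    K=np.array(im["camera_matrix"]);d=im["depth"];h,w=d.shape
    u,v=np.meshgrid(np.arange(w),np.arange(h))
    x=(u-K[0,2])/K[0,0]*d;y=(v-K[1,2])/K[1,1]*d
    p=np.stack([x,-y,-d],-1)
    o=np.array(im["orientation"])
    Rm=o if o.shape==(3,3) else (R.from_rotvec(o).as_matrix() if o.shape==(3,) else R.from_quat(o).as_matrix())
    return p@Rm.T+np.array(im["eye"])
def save(im,n,box=None,s=1):
    f=im["frame"][...,::-1]
    if box: f=f[box[1]:box[3],box[0]:box[2]]
    cv2.imwrite("pics/"+n,cv2.resize(f,None,fx=s,fy=s,interpolation=cv2.INTER_CUBIC))
E
python3 - <<'E'
from h import *
for n in("scene","top"):
    im=get_image(n);save(im,n+"0.png",s=1.5);np.savez("/tmp/%s0.npz"%n,**im)
    print(n,im["eye"],im["orientation"],im["camera_matrix"],[k for k in im])
o=get_obs();print(o)
E
```

```text
scene [ 0.20606958 -0.48558502  0.63189057] [ 0.8427425  -0.19909285 -0.38348494] [[388.24309955   0.         257.75910791]
 [  0.         388.24309955 183.86088937]
 [  0.           0.           1.        ]] ['frame', 'depth', 'camera_matrix', 'eye', 'orientation']
top [0.29287074 0.09068991 1.00690393] [ 0.16187055 -0.15312891 -1.50911635] [[459.63282874   0.         250.01894413]
 [  0.         459.63282874 194.46269246]
 [  0.           0.           1.        ]] ['frame', 'depth', 'camera_matrix', 'eye', 'orientation']
{'clock': 0.1, 'joint_positions': array([ 1.61310750e+00,  3.59306921e-01,  1.11509381e-02, -2.91127863e-04,
       -1.22410456e+00, -2.88069165e-01]), 'qvel': array([-0.00102134, -0.0016757 ,  0.0027615 ,  0.00145761,  0.00028021,
       -0.0013395 ]), 'tau': array([-1.16607400e-03, -5.84166813e+01,  2.93748307e+01,  7.01554969e+00,
        1.01619173e-02, -5.36601419e-05]), 'ee_pos': array([0.16417189, 0.65430563, 0.24272509]), 'tcp_rot': array([ 3.11640749e+00, -3.85036921e-01, -4.58959435e-05]), 'contact_force': array([0.33099597, 0.00047312, 0.36715549]), 'torque': array([-0.01659503, -0.05708632, -0.03069989]), 'finger_gap': 0.08724630216781694}
```

View pics/scene0.png

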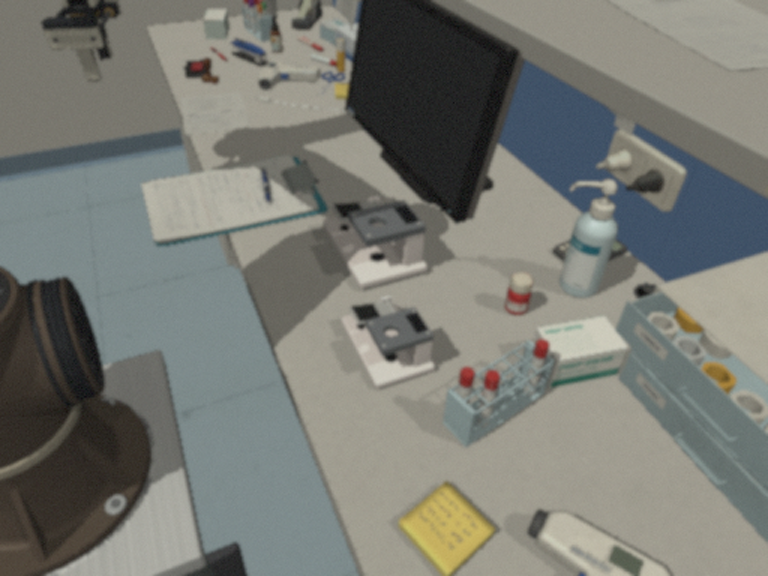

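View pics/top0.png

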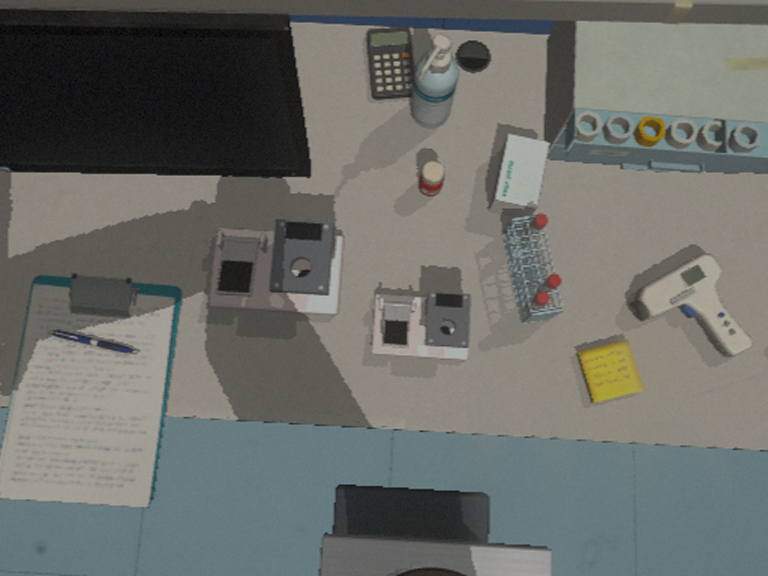

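Top view (1.5x): candidates for the reader are the larger white unit at (275,268) and a smaller look-alike at (420,323). For the sample tube: the lone red cap at (540,221), versus the pair at (553,282)/(541,298). I choose the larger reader and the lone cap, then check with crops and measure.

Run:
```python
from h import *
im=dict(np.load("/tmp/top0.npz"))
a=im["frame"][130:220,130:240,::-1];b=im["frame"][130:220,315:385,::-1]
c=np.hstack([a,b]);cv2.imwrite("pics/crop0.png",cv2.resize(c,None,fx=4.2,fy=4.2,interpolation=cv2.INTER_CUBIC))
P=pts(im);np.set_printoptions(precision=4,suppress=True)
for n,(u,v) in dict(head=(190,180),head2=(210,165),pad=(157,184),base=(224,195),wt=(260,240),cap=(360,147),caps=(369,188),capb=(361,199),shead=(300,205)).items(): print(n,P[v,u])
sc=dict(np.load("/tmp/scene0.npz"));Q=pts(sc)
for n,(u,v) in dict(cap=(360,231),head=(270,152),base=(255,182)).items(): print("s",n,Q[v,u])
# red caps in both
for I,PP in((im,P),(sc,Q)):
    f=I["frame"].astype(int);m=((f[...,0]>110)&(f[...,1]<70)&(f[...,2]<80)).astype(np.uint8)
    n,l,s,c=cv2.connectedComponentsWithStats(m)
    for i in range(1,n):
        if s[i,4]>15:
            p=PP[l==i];z=p[:,2];t=p[z>np.percentile(z,95)-.006];print(c[i],s[i,4],np.median(t,0),len(t),p.min(0),p.max(0))
```

```text
head [0.5027 0.225  0.0948]
head2 [0.5367 0.1866 0.0945]
pad [0.4978 0.2986 0.0617]
base [0.4896 0.1585 0.0244]
wt [ 0.3987  0.0746 -0.0022]
cap [ 0.5901 -0.1189  0.1019]
caps [ 0.5048 -0.1377  0.102 ]
capb [ 0.4813 -0.1217  0.1021]
shead [ 0.4685 -0.0033  0.0685]
s cap [ 0.5874 -0.1215  0.101 ]
s head [0.5436 0.1747 0.094 ]
s base [0.5014 0.1634 0.024 ]
[288.35 123.25] 20 [0.6566 0.0278 0.04  ] 16 [0.6535 0.0136 0.036 ] [0.6599 0.0401 0.0504]
[360.2286 146.0286] 35 [ 0.5924 -0.1195  0.1013] 34 [ 0.586  -0.1253  0.0965] [ 0.5994 -0.1128  0.1044]
[369.413  186.4783] 46 [ 0.5086 -0.1383  0.1016] 45 [ 0.5011 -0.1469  0.0975] [ 0.5159 -0.1319  0.1046]
[360.875  198.2188] 32 [ 0.4834 -0.1213  0.1024] 30 [ 0.4753 -0.1276  0.0968] [ 0.4899 -0.1156  0.1056]
[344.625  198.0469] 64 [0.6597 0.0186 0.0399] 34 [0.6521 0.0133 0.0281] [0.6759 0.0345 0.0427]
[360.4091 232.4242] 66 [ 0.5895 -0.1212  0.1018] 38 [ 0.583  -0.1266  0.0838] [ 0.5967 -0.1151  0.1035]
[310.3836 251.2466] 73 [ 0.4819 -0.1238  0.101 ] 44 [ 0.2061 -0.4856  0.0836] [ 0.4876 -0.1153  0.6319]
[327.2564 253.2308] 78 [ 0.506  -0.1396  0.1013] 49 [ 0.5    -0.1453  0.0833] [ 0.5134 -0.1327  0.1034]
```

View pics/crop0.png

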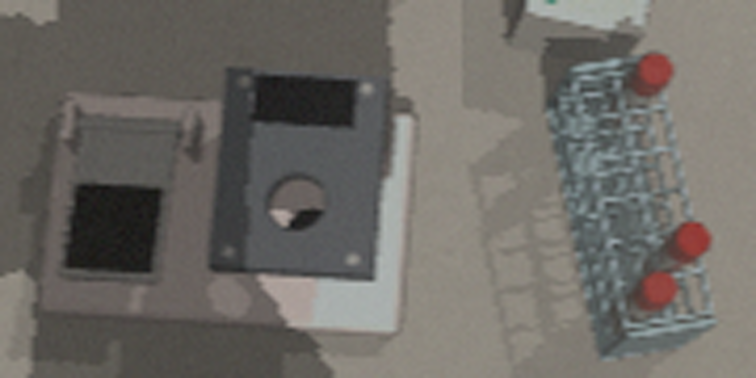

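Run:
```python
from h import *
np.set_printoptions(precision=4,suppress=True)
for n in("top","scene"):
    im=dict(np.load("/tmp/%s0.npz"%n));P=pts(im)
    X,Y,Z=P[...,0],P[...,1],P[...,2]
    m=((Z>.088)&(Z<.101)&(X>.43)&(X<.63)&(Y>.12)&(Y<.3)).astype(np.uint8)
    N,l,s,c=cv2.connectedComponentsWithStats(m);i=1+np.argmax(s[1:,4]);mm=(l==i)
    q=P[mm];r=cv2.minAreaRect((q[:,:2]*1000).astype(np.float32));print(n,"head",r,len(q),np.median(q[:,2]))
    # hole via 2d contours
    cs,h=cv2.findContours(mm.astype(np.uint8),cv2.RETR_CCOMP,cv2.CHAIN_APPROX_NONE)
    K=im["camera_matrix"];Rm=R.from_rotvec(im["orientation"]).as_matrix()
    for k,cc in enumerate(cs):
        if h[0][k][3]>=0 and len(cc)>12:
            uv=cc[:,0].astype(float);d=np.stack([(uv[:,0]-K[0,2])/K[0,0],-(uv[:,1]-K[1,2])/K[1,1],-np.ones(len(uv))],-1)@Rm.T
            t=(.095-im["eye"][2])/d[:,2];w=im["eye"]+d*t[:,None]
            e=cv2.minEnclosingCircle((w[:,:2]*1000).astype(np.float32));print("  hole",uv.mean(0),len(uv),e, (w.min(0)+w.max(0))/2)
    # base: z .015-.03
    m=(Z>.016)&(Z<.03)&(X>.4)&(X<.63)&(Y>.1)&(Y<.37)
    N,l,s,c=cv2.connectedComponentsWithStats(m.astype(np.uint8));i=1+np.argmax(s[1:,4])
    print(" base",cv2.minAreaRect((P[m][:,:2]*1000).astype(np.float32)),np.median(P[m][:,2]))
    f=im["frame"].astype(int).sum(-1)
    m=(f<110)&(Z>.045)&(Z<.075)&(X>.4)&(X<.63)&(Y>.24)&(Y<.37);q=P[m];print(" pad",cv2.minAreaRect((q[:,:2]*1000).astype(np.float32)),q.mean(0))
    m=(Z>.055)&(Z<.074)&(X>.4)&(X<.65)&(Y>-.2)&(Y<-.06);print(" rack",cv2.minAreaRect((P[m][:,:2]*1000).astype(np.float32)))
    w=P[(abs(Z)<.006)];print(" table z",np.median(w[:,2]))
```

```text
top head ((524.837646484375, 203.90975952148438), (80.3775863647461, 101.0230484008789), 89.53945922851562) 1753 0.09531930603108629
  hole [200.65  177.575] 40 ((509.0147399902344, 203.5992889404297), 15.2841157913208) [0.5091 0.203  0.095 ]
 base ((501.18359375, 221.5526123046875), (246.15760803222656, 154.934326171875), 88.85345458984375) 0.021890867271000702
 pad ((498.7222595214844, 299.7646484375), (41.73594284057617, 43.56612014770508), 89.85858917236328) [0.4984 0.2997 0.0608]
 rack ((559.4805297851562, -110.66195678710938), (191.39852905273438, 66.80722045898438), 9.854830741882324)
 table z 6.227498853783597e-05
scene head ((524.473388671875, 208.15277099609375), (101.58721160888672, 84.35806274414062), 0.22958743572235107) 907 0.09596404961780747
  hole [251.28 148.24] 25 ((509.1190490722656, 204.67047119140625), 13.610639572143555) [0.5084 0.2039 0.095 ]
 base ((509.11981201171875, 208.47520446777344), (255.23123168945312, 153.26406860351562), 77.06371307373047) 0.02284699865837725
 pad ((497.3631286621094, 298.4535217285156), (31.238950729370117, 33.43252944946289), 88.44622802734375) [0.4936 0.3037 0.0626]
 rack ((560.2540283203125, -107.90350341796875), (191.79483032226562, 65.49063873291016), 10.219422340393066)
 table z 0.0007730594086651776
```

Run:
```python
from h import *
np.set_printoptions(precision=3,suppress=True)
for n in("top","scene"):
    im=dict(np.load("/tmp/%s0.npz"%n));P=pts(im)
    X,Y,Z=P[...,0],P[...,1],P[...,2];v=im["depth"]>0
    for y in np.arange(-.3,.8,.05):
        m=v&(Y>y)&(Y<y+.05)&(Z>.11)&(X>.3)&(X<.9)
        if m.sum()>5: print(n,round(y,2),"minx",np.percentile(X[m],1),"z",Z[m].max(),m.sum())
im=dict(np.load("/tmp/top0.npz"));P=pts(im)
for (u,v) in [(347,115),(355,95),(340,130),(335,103),(288,118),(130,100),(195,100)]: print(u,v,P[v,u])
X,Y,Z=[P[...,i] for i in range(3)]
for lo,hi in((.062,.073),(.066,.072)):
    m=(Z>lo)&(Z<hi)&(X>.42)&(X<.605)&(Y>-.18)&(Y<-.07);print(cv2.minAreaRect((P[m][:,:2]*1000).astype(np.float32)),m.sum())
    q=P[m][:,:2];q=q-q.mean(0);u,s,vt=np.linalg.svd(q,full_matrices=False);print(vt[0],s)
```

```text
top -0.3 minx 0.6642748400625655 z 0.36364726844809714 2938
top -0.25 minx 0.6737512120169945 z 0.36244123560044017 2866
top -0.2 minx 0.6748423512020316 z 0.3614152584743445 2742
top -0.15 minx 0.679208514754251 z 0.36114496285627484 1145
top -0.1 minx 0.746937928761099 z 0.3606624284776343 422
top -0.05 minx 0.7453343062238663 z 0.3587255445376246 406
top -0.0 minx 0.7441847201663628 z 0.35721267909023635 1088
top 0.05 minx 0.7421413589128197 z 0.355192380144981 493
top 0.1 minx 0.7405320340391808 z 0.3541670075056189 335
top 0.15 minx 0.7386622965940582 z 0.3517464704928678 316
top 0.2 minx 0.6693641841265341 z 0.3496914174619027 2596
top 0.25 minx 0.6694470465092491 z 0.34821922591906784 2772
top 0.3 minx 0.6678835817080732 z 0.3482673650535113 2766
top 0.35 minx 0.6660577299118718 z 0.3450815542757205 2720
top 0.4 minx 0.6642506515402983 z 0.3427869829697381 2722
top 0.45 minx 0.6625605749254047 z 0.34369365120853146 2698
top 0.5 minx 0.6607865187454187 z 0.34060825042692744 2182
top 0.55 minx 0.6583774326598503 z 0.27302663048003273 951
top 0.6 minx 0.6566106115115673 z 0.17266
[... 1068 characters left out ...]
65786689938143 z 0.3166815048873711 601
scene 0.6 minx 0.6568048571722223 z 0.30158007769187667 489
scene 0.65 minx 0.6527934686680287 z 0.28975650609352943 482
scene 0.7 minx 0.6530231154374161 z 0.27295849815905027 19
347 115 [ 0.675 -0.1    0.06 ]
355 95 [ 0.724 -0.117  0.057]
340 130 [ 0.64  -0.085  0.06 ]
335 103 [ 0.712 -0.077  0.036]
288 118 [0.66  0.029 0.061]
130 100 [0.665 0.363 0.105]
195 100 [0.671 0.227 0.108]
((538.0986328125, -123.0711441040039), (142.96437072753906, 47.022098541259766), 12.966290473937988) 464
[-0.97  -0.241] [0.992 0.318]
((537.5289916992188, -122.31816101074219), (142.17254638671875, 45.884952545166016), 12.558806419372559) 246
[-0.968 -0.252] [0.772 0.226]
```

Two caps near each other confirm a 21 mm pitch, and the rack fits a 143 x 47 mm rectangle with yaw about 12.7°. Crop: big reader's hole at about (298,203), black pad at (115,228), lone cap at (653,75). Now I close the fingers and move above the pedal.

```bash
python3 -m jog '27 -29.5 -5 0 0 -0.11;27 -29.5 -5 0 0 -0.11;27 -29.5 -5 0 0 -0.11;27 -29.5 -5 0 0 -0.11;27 -29.5 -5 0 0 -0.11;27 -29.5 -5 0 0 -0.11;27 -29.5 -5 0 0 -0.11;27 -29.5 -5 0 0 -0.11;27 -29.5 -5 0 0 -0.11;27 -29.5 -5 0 0 -0.11;27 -29.5 -5 0 0 -0.11;27 -29.5 -5 0 0 -0.11' 0 20; python3 -m jog '0 0 0 0 0 0;0 0 0 0 0 0;0 0 0 0 0 0;0 0 0 0 0 0'
python3 - <<'E'
from h import *
print(get_obs())
im=get_image("scene");save(im,"s1.png",(150,50,400,300),3);im=get_image("top");save(im,"t1.png",(100,80,350,280),3)
E
```

```text
clock: 1.1
ee_pos: [0.4891, 0.2989, 0.1832]
tcp_rot: [2.221, -2.221, -0.0]
contact_force: [0.5, 0.8, -0.3]
finger_gap: 0.0133
clock: 1.43
ee_pos: [0.4878, 0.3013, 0.1836]
tcp_rot: [-2.229, 2.214, 0.0]
contact_force: [-0.6, 0.4, 0.1]
finger_gap: 0.0004
{'clock': 1.4333, 'joint_positions': array([ 8.94334368e-01,  2.39719468e-01, -3.00724424e-01, -1.42866456e-04,
       -1.03023234e+00, -8.87771569e-01]), 'qvel': array([ 1.47481643e-02, -3.71742661e-03,  3.54052511e-05,  3.62534902e-04,
       -6.94831186e-04, -1.63242814e-03]), 'tau': array([-8.28894507e-01, -4.59913087e+01,  2.65593839e+01,  6.37143910e+00,
       -5.14357234e-02, -1.66194641e-04]), 'ee_pos': array([0.48783761, 0.30134969, 0.1836026 ]), 'tcp_rot': array([-2.22856199e+00,  2.21414694e+00,  2.11237156e-04]), 'contact_force': array([-0.63681913,  0.35000377,  0.1401579 ]), 'torque': array([ 0.09591282, -0.05294184, -0.05124394]), 'finger_gap': 0.0003753774174923115}
```

View pics/s1.png

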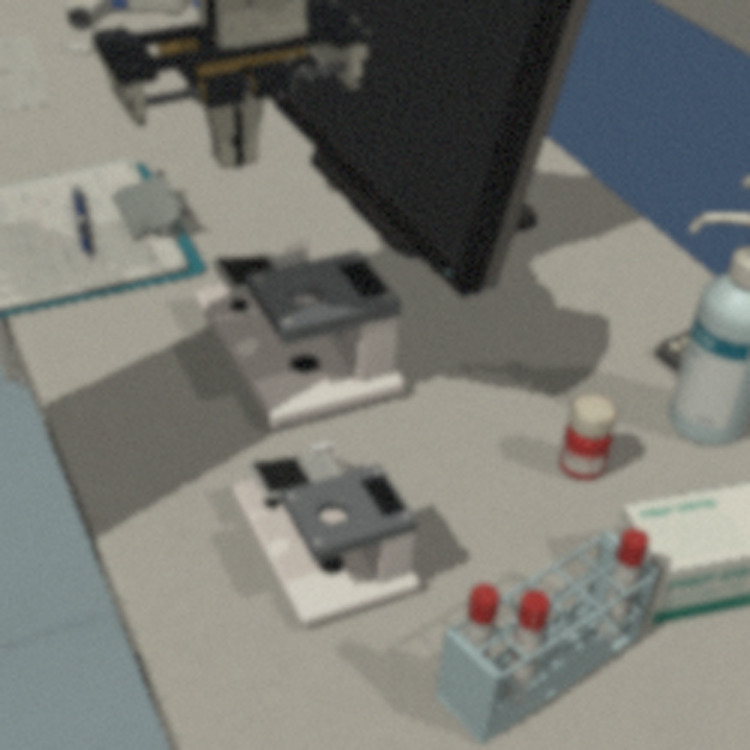

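View pics/t1.png

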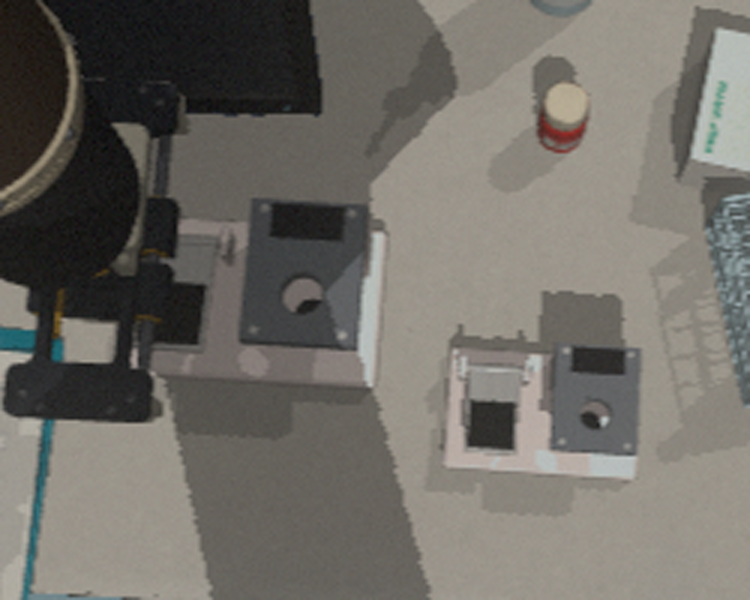

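Scene crop: the closed fingertips are at (238,162), above the pedal pad of the large reader at (248,268), clear of the monitor. Descending.

```bash
python3 -m jog '2 0 -20 0 0 0;2 0 -20 0 0 0;1 0 -20 0 0 0;0 0 -20 0 0 0;0 0 -15 0 0 0;0 0 0 0 0 0'; for i in 1; do python3 -m jog '0 0 -4 0 0 0;0 0 -4 0 0 0;0 0 -4 0 0 0;0 0 -2 0 0 0;0 0 0 0 0 0'; done
```

```text
clock: 2.03
ee_pos: [0.4912, 0.3003, 0.0856]
tcp_rot: [2.225, -2.211, -0.0]
contact_force: [-0.1, 0.6, 0.0]
finger_gap: 0.0008
clock: 2.45
ee_pos: [0.4935, 0.3012, 0.0749]
tcp_rot: [-2.226, 2.215, 0.0]
contact_force: [0.5, 1.1, 0.7]
finger_gap: 0.0002
```

```bash
python3 -m jog '0 0 -3 0 0 0;0 0 -3 0 0 0;0 0 -3 0 0 0;0 0 0 0 0 0';python3 -m jog '0 0 -2 0 0 0;0 0 -2 0 0 0;0 0 0 0 0 0'
```

```text
clock: 2.78
ee_pos: [0.4933, 0.3009, 0.0652]
tcp_rot: [-2.227, 2.216, 0.0]
contact_force: [-1.6, 1.6, 3.7]
finger_gap: 0.0005
clock: 3.03
ee_pos: [0.4934, 0.3008, 0.0614]
tcp_rot: [-2.227, 2.216, -0.0]
contact_force: [-2.8, 1.6, 4.8]
finger_gap: 0.0003
```

```bash
python3 -m jog '0 0 -2 0 0 0;0 0 0 0 0 0';python3 -m jog '0 0 -2 0 0 0;0 0 0 0 0 0';python3 -m jog '0 0 -1 0 0 0;0 0 0 0 0 0'
```

```text
clock: 3.2
ee_pos: [0.4934, 0.3008, 0.0595]
tcp_rot: [-2.227, 2.216, -0.0]
contact_force: [-2.3, 1.4, 4.2]
finger_gap: 0.0004
clock: 3.37
ee_pos: [0.4935, 0.3008, 0.0584]
tcp_rot: [-2.227, 2.215, -0.0]
contact_force: [-4.8, 0.3, 13.3]
finger_gap: 0.0006
clock: 3.53
ee_pos: [0.4935, 0.3009, 0.0581]
tcp_rot: [-2.227, 2.214, -0.001]
contact_force: [-8.2, 0.0, 17.9]
finger_gap: 0.0005
```

The force jumped well past the 5 N spring force and the position stalled, so this looks like the stop. One small extra push, then a picture.

```bash
python3 -m jog '0 0 -1 0 0 0;0 0 0 0 0 0;0 0 0 0 0 0'
python3 - <<'E'
from h import *
im=get_image("scene");save(im,"s2.png",(190,90,310,200),6)
P=pts(im);np.savez("/tmp/s2.npz",**im)
E
```

```text
clock: 3.78
ee_pos: [0.4935, 0.3009, 0.0579]
tcp_rot: [-2.227, 2.214, -0.001]
contact_force: [-9.3, -0.6, 24.6]
finger_gap: 0.0006
```

View pics/s2.png

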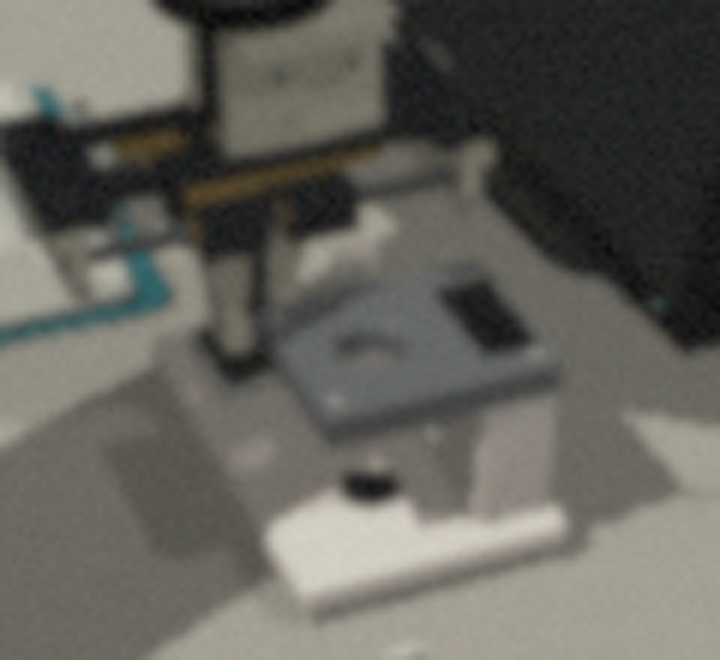

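Scene crop: the pad is down near the base at (240,370) under the fingertips, with the force rising at constant height, so the stop is reached. Releasing, raising and checking the pedal has come back.

```bash
python3 -m jog '0 0 4 0 0 0;0 0 5 0 0 0;0 0 8 0 0 0;0 0 10 0 0 0;0 0 15 0 0 0;0 0 25 0 0 0;0 0 30 0 0 0;0 0 30 0 0 0;0 0 18 0 0 0'
python3 -m jog '8 -35 0 0 0 -0.113;8 -35 0 0 0 -0.113;8 -35 0 0 0 -0.113;8 -35 0 0 0 -0.113;8 -35 0 0 0 -0.113;8 -35 0 0 0 -0.113;8 -35 0 0 0 -0.113;8 -35 0 0 0 -0.113;8 -35 0 0 0 -0.113;8 -35 0 0 0 -0.113;8 -35 0 0 0 -0.113;8 -35 0 0 0 -0.113' 50; python3 -m jog '0 0 0 0 0 0;0 0 0 0 0 0;0 0 0 0 0 0;0 0 0 0 0 0;0 0 0 0 0 0'
python3 - <<'E'
from h import *
np.set_printoptions(precision=4,suppress=True)
a=2*np.degrees(np.arctan2(*get_obs()["tcp_rot"][[1,0]]))-90;print("jaw",a,get_obs()["ee_pos"])
im=get_image("scene");save(im,"s3.png",(200,60,420,280),3);im=get_image("top");save(im,"t3.png",(120,80,400,260),2.8)
P=pts(im);X,Y,Z=[P[...,i] for i in range(3)]
f=im["frame"].astype(int).sum(-1)
m=(f<110)&(Z>.02)&(Z<.075)&(X>.46)&(X<.53)&(Y>.27)&(Y<.33);q=P[m];print(" pad",m.sum(),q.mean(0))
E
```

```text
clock: 4.58
ee_pos: [0.4938, 0.3007, 0.204]
tcp_rot: [-2.225, 2.214, -0.001]
contact_force: [1.2, -0.0, 0.7]
finger_gap: 0.0005
clock: 5.58
ee_pos: [0.5887, -0.1213, 0.2007]
tcp_rot: [0.335, -3.123, -0.0]
contact_force: [0.3, 0.7, 0.1]
finger_gap: 0.0497
clock: 6.0
ee_pos: [0.5891, -0.1183, 0.2008]
tcp_rot: [0.347, -3.122, -0.0]
contact_force: [-0.4, 0.7, 0.4]
finger_gap: 0.05
jaw -257.30191464336025 [ 0.5891 -0.1183  0.2008]
 pad 0 [nan nan nan]<stdin>:7: RuntimeWarning: Mean of empty slice.
  ret = um.true_divide(
```

View pics/s3.png

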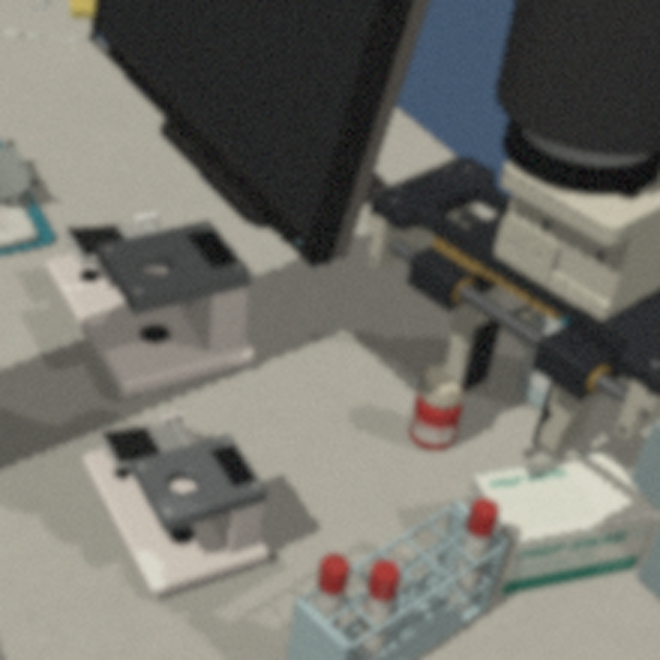

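View pics/t3.png

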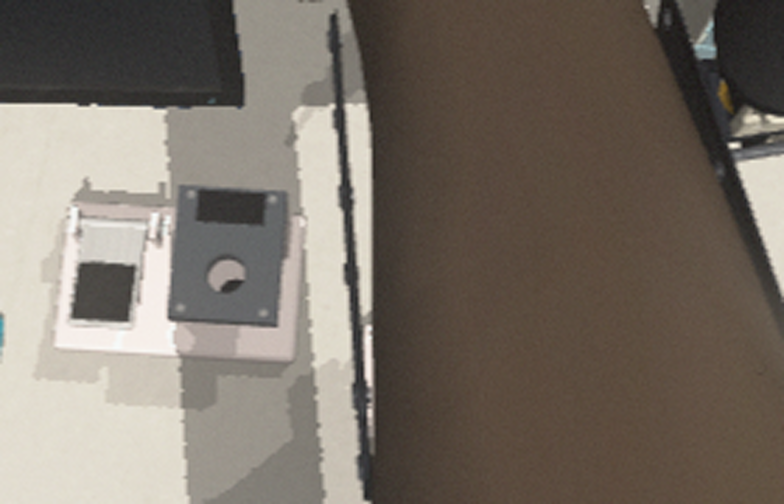

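The pedal looks raised again (top crop (105,290), same look as at rest); I confirm by depth, then move down over the cap (scene crop (483,517)).

```bash
python3 - <<'E'
from h import *
np.set_printoptions(precision=4,suppress=True)
im=get_image("top");P=pts(im);P0=pts(dict(np.load("/tmp/top0.npz")))
print("pad now/at rest",np.median(P[178:190,152:163].reshape(-1,3),0),np.median(P0[178:190,152:163].reshape(-1,3),0))
E
python3 -m jog '1 -1 -20 0 0 0;1 -1 -20 0 0 0;0 0 -20 0 0 0;0 0 -15 0 0 0;0 0 0 0 0 0;0 0 0 0 0 0'
python3 - <<'E'
from h import *
im=get_image("scene");save(im,"s4.png",(290,160,430,280),5);np.savez("/tmp/s4.npz",**im)
E
```

```text
pad now/at rest [0.4992 0.2986 0.0606] [0.4993 0.2987 0.0606]
clock: 6.65
ee_pos: [0.591, -0.121, 0.1253]
tcp_rot: [0.346, -3.121, 0.0]
contact_force: [0.5, -0.2, 1.2]
finger_gap: 0.0497
```

View pics/s4.png

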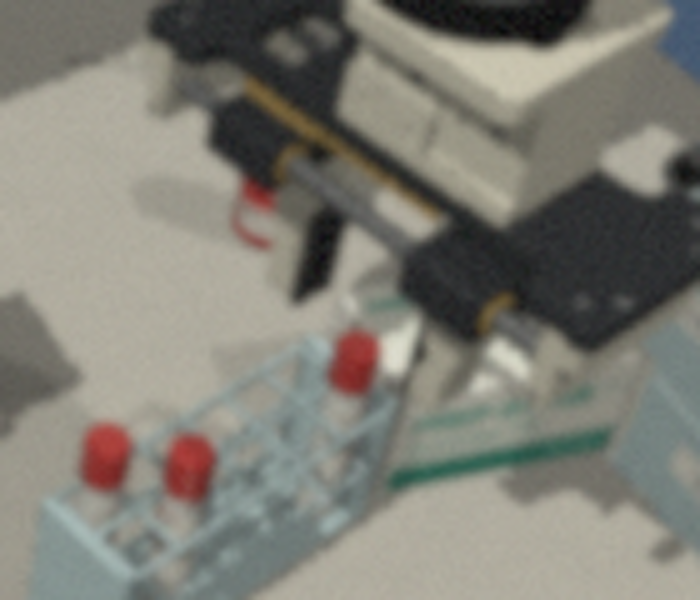

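Pad is back at its rest height of 60.6 mm. In the crop the fingertips at (300,295) and (435,385) straddle the lone cap (355,360). Lowering 33 mm.

```bash
python3 -m jog '0 0 -12 0 0 0;0 0 -12 0 0 0;0 0 -9 0 0 0;0 0 0 0 0 0;0 0 0 0 0 0'
python3 - <<'E'
from h import *
o=get_obs();print(o["ee_pos"],o["contact_force"])
im=get_image("scene");save(im,"s5.png",(310,180,410,270),7)
E
```

```text
clock: 7.12
ee_pos: [0.5915, -0.1213, 0.0931]
tcp_rot: [-0.345, 3.122, -0.0]
contact_force: [0.2, -0.1, 0.1]
finger_gap: 0.0497
[ 0.59150633 -0.12129978  0.09311098] [ 0.24272261 -0.13577856  0.09692917]
```

View pics/s5.png

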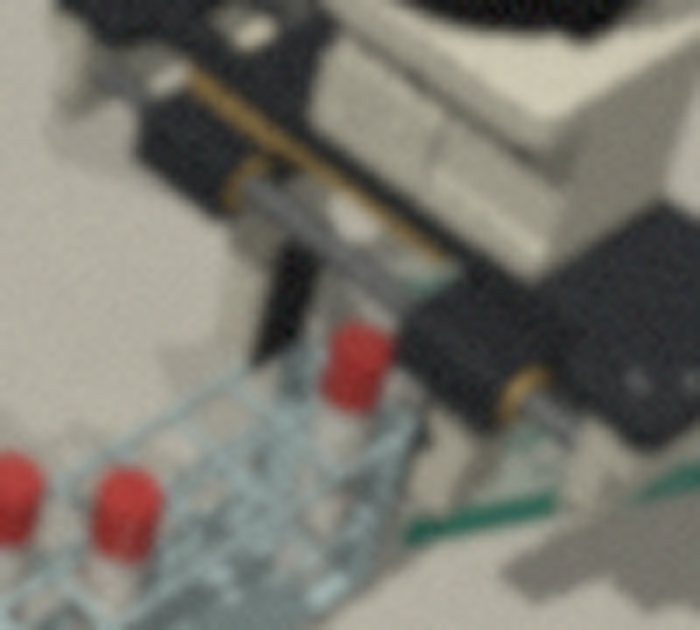

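The cap (358,368) sits between the finger pads (290,300) and (420,420). Closing gently.

```bash
python3 -m jog '0 0 0 0 0 0;0 0 0 0 0 0;0 0 0 0 0 0;0 0 0 0 0 0;0 0 0 0 0 0;0 0 0 0 0 0;0 0 0 0 0 0;0 0 0 0 0 0;0 0 0 0 0 0' 8 15
python3 - <<'E'
from h import *
o=get_obs();print(o["ee_pos"],o["contact_force"],o["torque"])
im=get_image("scene");save(im,"s6.png",(310,180,410,270),7)
E
```

```text
clock: 7.92
ee_pos: [0.5913, -0.1213, 0.0926]
tcp_rot: [-0.345, 3.123, -0.0]
contact_force: [0.6, -1.0, 0.9]
finger_gap: 0.0176
[ 0.59132759 -0.12133988  0.09260149] [ 0.63307091 -0.98458586  0.90176031] [ 0.09945171 -0.15424395  0.07113384]
```

View pics/s6.png

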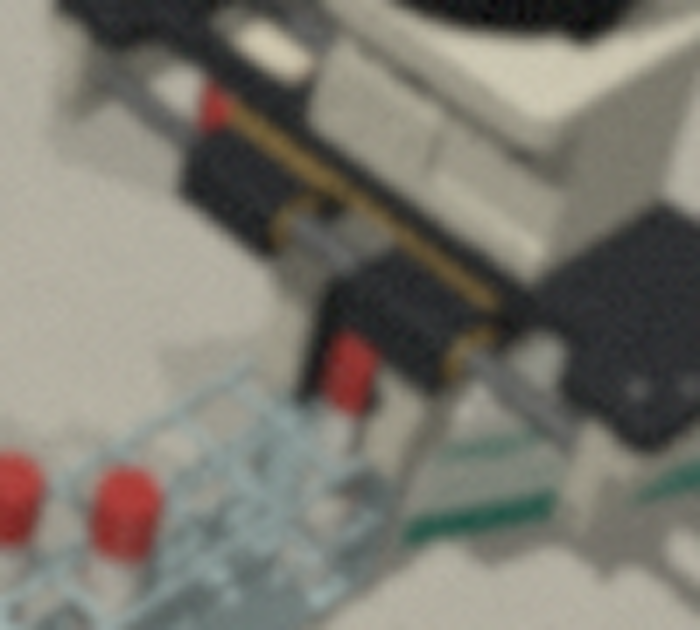

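Held (gap 17.6 mm on an 18 mm cap). Lifting straight up.

```bash
python3 -m jog '0 0 4 0 0 0;0 0 8 0 0 0;0 0 14 0 0 0;0 0 20 0 0 0;0 0 24 0 0 0;0 0 24 0 0 0;0 0 22 0 0 0;0 0 14 0 0 0;0 0 8 0 0 0;0 0 0 0 0 0;0 0 0 0 0 0' 8 20
python3 - <<'E'
from h import *
o=get_obs();print(o["ee_pos"],o["contact_force"],o["joint_positions"])
im=get_image("scene");save(im,"s7.png",(270,90,430,280),3.1)
E
```

```text
clock: 8.88
ee_pos: [0.591, -0.1212, 0.2305]
tcp_rot: [-0.344, 3.122, 0.001]
contact_force: [-0.6, 0.4, -0.8]
finger_gap: 0.0177
[ 0.59104691 -0.12119545  0.23048121] [-0.56711089  0.3931973  -0.77763641] [ 1.21025348e-01  2.50551554e-01 -1.71775367e-01 -4.06548500e-04
 -1.14820098e+00 -1.47201475e+00]
```

View pics/s7.png

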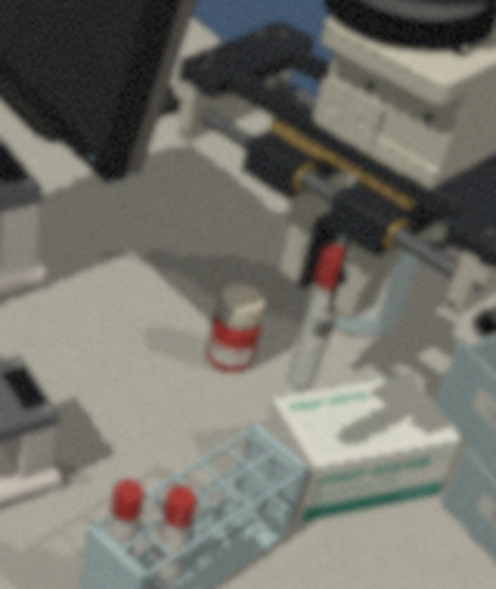

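```bash
cat >> h.py <<'E'
def tube(im,c,z0,z1,r=.03):
    P=pts(im);X,Y,Z=[P[...,i] for i in range(3)]
    m=(im["depth"]>0)&(np.hypot(X-c[0],Y-c[1])<r)&(Z>z0)&(Z<z1)
    return m,P[m]
def proj(im,p):
    K=im["camera_matrix"];Rm=R.from_rotvec(im["orientation"]).as_matrix()
    q=(np.atleast_2d(p)-im["eye"])@Rm
    return np.stack([K[0,0]*q[:,0]/-q[:,2]+K[0,2],K[1,1]*-q[:,1]/-q[:,2]+K[1,2]],-1)
E
python3 - <<'E'
from h import *
np.set_printoptions(precision=4,suppress=True)
im=get_image("scene")
c=np.array([.591,-.1212])
m,q=tube(im,c,.13,.216)
for a in np.arange(.13,.245,.01):
    m,q=tube(im,c,a,a+.01,.02)
    if len(q):
        uv=np.argwhere(m)[:,::-1]
        print("%.3f"%a,len(q),np.median(q,0))
f=im["frame"]
print(proj(im,[[.591,-.1212,z] for z in (.141,.22,.24)]))
ax=np.array(im["frame"][...,::-1])
b=cv2.resize(ax[150:230,330:410],None,fx=7,fy=7,interpolation=cv2.INTER_CUBIC)
for p in proj(im,[[.591,-.1212,z] for z in (.141,.16,.18,.20,.22,.24)]):
    cv2.circle(b,tuple(int(t) for t in (p-[330,150]+.5)*7),3,(0,255,0),-1)
cv2.imwrite("pics/s8.png",b)
E
```

```text
0.140 21 [ 0.5869 -0.1228  0.1469]
0.150 38 [ 0.5878 -0.1234  0.155 ]
0.160 39 [ 0.5873 -0.124   0.165 ]
0.170 42 [ 0.5868 -0.1238  0.175 ]
0.180 41 [ 0.5874 -0.1249  0.1852]
0.190 45 [ 0.587  -0.124   0.1953]
0.200 37 [ 0.5863 -0.1234  0.2045]
0.210 55 [ 0.5851 -0.1198  0.216 ]
0.220 86 [ 0.5842 -0.1218  0.2248]
0.230 128 [ 0.5849 -0.1173  0.2363]
0.240 72 [ 0.5839 -0.1129  0.2448]
[[365.9141 215.1136]
 [375.5824 181.4406]
 [378.2812 172.041 ]]
```

View pics/s8.png

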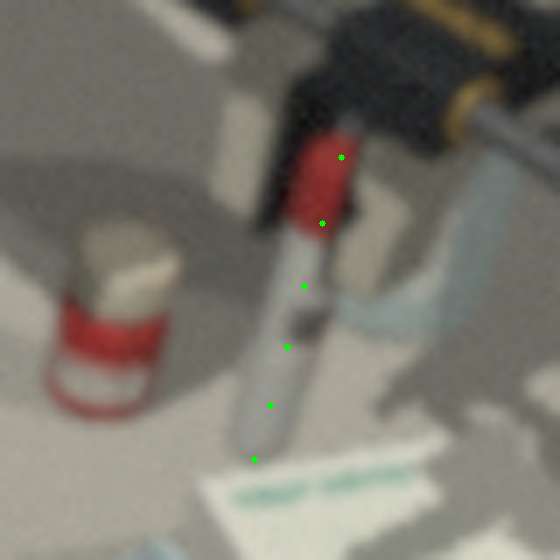

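The tube hangs upright: the green dots (a vertical line below the TCP) follow its axis from (342,157) to the tip at (255,460). Depth gives under 1° of lean. Moving over the guide hole with a 52° turn so the scene camera can see between the jaws.

```bash
python3 -m jog '-3 10 0 0 0 0.04;-6 20 1 0 0 0.075;-8 32 1 0 0 0.085;-8 33 0 0 0 0.085;-8 33 0 0 0 0.085;-8 33 0 0 0 0.085;-8 33 0 0 0 0.085;-8 33 0 0 0 0.085;-8 33 0 0 0 0.085;-8 33 0 0 0 0.085;-6 20 0 0 0 0.075;-3 12 0 0 0 0.03'; python3 -m jog '0 0 0 0 0 0;0 0 0 0 0 0;0 0 0 0 0 0;0 0 0 0 0 0;0 0 0 0 0 0;0 0 0 0 0 0'
python3 - <<'E'
from h import *
np.set_printoptions(precision=4,suppress=True)
o=get_obs();print(o["ee_pos"],o["finger_gap"])
im=get_image("scene");np.savez("/tmp/s9.npz",**im);c=o["ee_pos"][:2]
for a in np.arange(.13,.25,.01):
    m,q=tube(im,c,a,a+.01,.02)
    if len(q): print("%.3f"%a,len(q),np.median(q,0))
save(im,"s9.png",(200,80,310,200),5.5);save(get_image("top"),"t9.png",(120,80,320,260),3)
E
```

```text
clock: 9.98
ee_pos: [0.5079, 0.2061, 0.2317]
tcp_rot: [1.678, -2.654, -0.0]
contact_force: [-0.1, -0.0, -0.2]
finger_gap: 0.0174
clock: 10.48
ee_pos: [0.5095, 0.2029, 0.2325]
tcp_rot: [1.666, -2.663, 0.0]
contact_force: [0.0, -0.1, 0.2]
finger_gap: 0.0172
[0.5095 0.2029 0.2325] 0.017189771375079734
0.140 8 [0.5072 0.2013 0.1478]
0.150 24 [0.5072 0.201  0.1558]
0.160 25 [0.5074 0.2005 0.1652]
0.170 28 [0.507  0.2002 0.1748]
0.180 26 [0.5071 0.1998 0.185 ]
0.190 28 [0.5072 0.2    0.1945]
0.200 29 [0.5068 0.2    0.2055]
0.210 43 [0.5089 0.1994 0.2161]
0.220 70 [0.5059 0.1996 0.2248]
0.230 80 [0.5074 0.1992 0.2358]
0.240 60 [0.509  0.2011 0.2429]
```

View pics/s9.png

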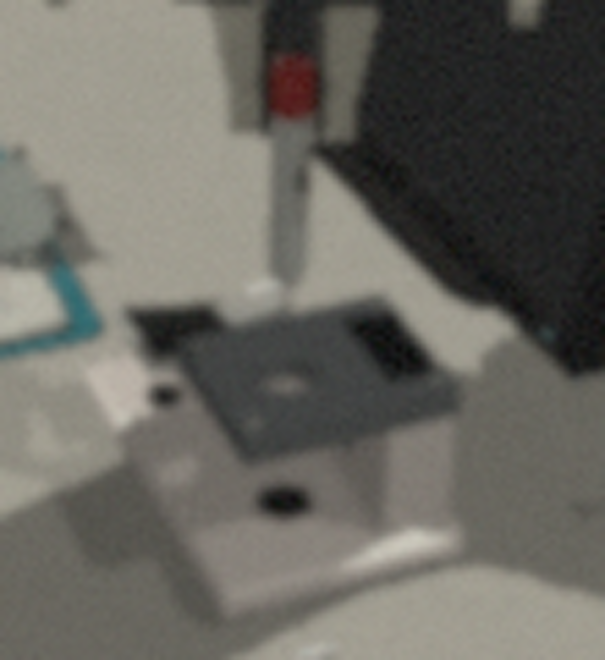

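View pics/t9.png

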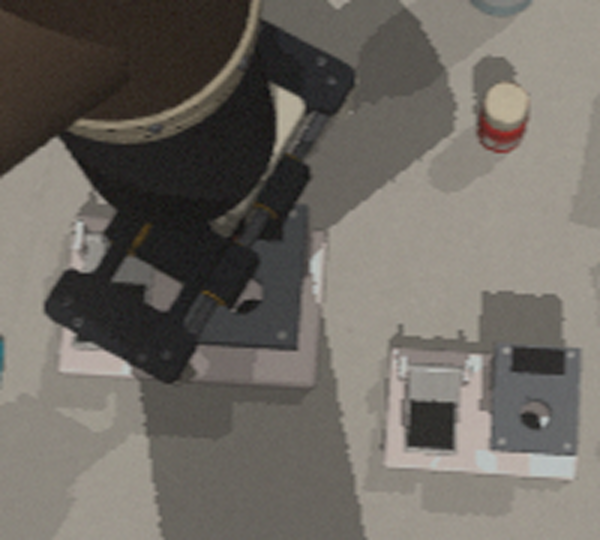

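Scene crop: tube tip at (285,285) right above the hole (285,383); top view mostly blocked by the hand. I need the hole centre more accurately, so I rectify both original images onto the head plane.

Run:
```python
from h import *
S=4.0 # px/mm ; window x .455-.585, y .145-.265
outs=[]
for n in("top","scene"):
    im=dict(np.load("/tmp/%s0.npz"%n))
    xs=np.arange(.585,.455,-.001/S);ys=np.arange(.265,.145,-.001/S)
    YY,XX=np.meshgrid(ys,xs)
    uv=proj(im,np.stack([XX.ravel(),YY.ravel(),np.full(XX.size,.095)],-1)).reshape(*XX.shape,2).astype(np.float32)
    w=cv2.remap(im["frame"][...,::-1].copy(),uv[...,0],uv[...,1],cv2.INTER_CUBIC)
    w=cv2.convertScaleAbs(w,alpha=1.5)
    e=np.array(im["eye"])
    def circ(c,z,col,r=14):
        t=np.linspace(0,2*np.pi,200);p=np.stack([c[0]+r/1000*np.cos(t),c[1]+r/1000*np.sin(t),np.full(200,z)],-1)
        q=e+(p-e)*((.095-e[2])/(p[:,2]-e[2]))[:,None]
        px=np.stack([(.265-q[:,1])*1000*S,(.585-q[:,0])*1000*S],-1).astype(np.int32)
        cv2.polylines(w,[px],True,col,1)
    c=(.510,.204)
    circ(c,.095,(0,255,0));circ(c,.081,(0,0,255))
    # head rect
    h=np.array([(.565+.01,.164+.08),(.475,.244),(.475,.164),(.575,.164)])
    px=np.stack([(.265-h[:,1])*1000*S,(.585-h[:,0])*1000*S],-1).astype(np.int32);cv2.polylines(w,[px],True,(255,255,0),1)
    outs.append(w)
o=np.hstack(outs);cv2.imwrite("pics/rect.png",cv2.resize(o,None,fx=.82,fy=.82,interpolation=cv2.INTER_AREA))
print(o.shape)
```

```text
(520, 962, 3)
```

View pics/rect.png

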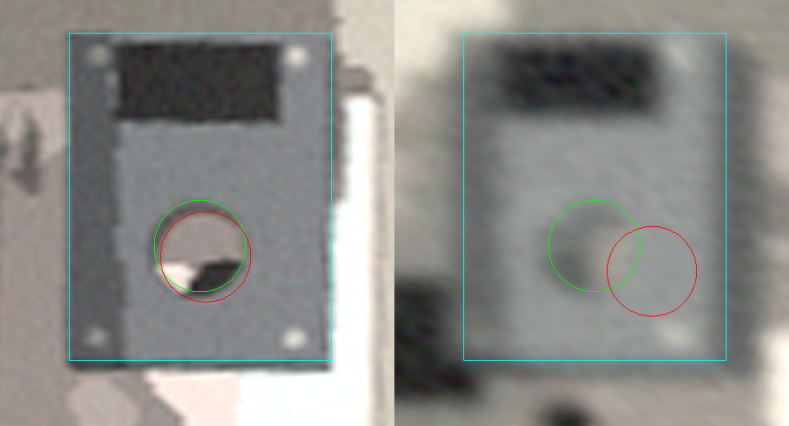

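Run:
```python
from h import *
np.set_printoptions(precision=4,suppress=True)
im=dict(np.load("/tmp/s9.npz"));im0=dict(np.load("/tmp/scene0.npz"));tp=dict(np.load("/tmp/top0.npz"))
def est(im,c,z0,z1,r,rad):
    m,q=tube(im,c,z0,z1,rad)
    d=np.array(im["eye"])[:2]-c;d/=np.linalg.norm(d);l=np.array([-d[1],d[0]])
    s=(q[:,:2]-c)@d;t=(q[:,:2]-c)@l
    # circle fit with fixed radius
    from scipy.optimize import least_squares
    f=least_squares(lambda p:np.hypot(q[:,0]-p[0],q[:,1]-p[1])-r,c-0.0*d,loss="soft_l1",f_scale=.001)
    return f.x,len(q),np.sqrt((f.fun**2).mean()),t.min(),t.max()
for n,c in dict(lone=(.5895,-.1212),a=(.506,-.1396),b=(.4819,-.1238)).items():
    print("cap",n,est(im0,np.array(c),.084,.097,.009,.014))
c=np.array([.5095,.2045])
for z in((.15,.17),(.17,.19),(.19,.208),(.150,.208)): print(z,est(im,c,*z,.0078,.013))
# hole: radial gradient search
S=4.
for n,I in(("top",tp),("scene",im0)):
    g=cv2.GaussianBlur(cv2.cvtColor(I["frame"],cv2.COLOR_RGB2GRAY).astype(np.float32),(0,0),.8)
    best=[]
    for r in(.013,.0135,.014,.0145):
      for x in np.arange(.504,.516,.0005):
        for y in np.arange(.198,.212,.0005):
            t=np.linspace(0,2*np.pi,72,endpoint=False)
            def smp(rr):
                uv=proj(I,np.stack([x+rr*np.cos(t),y+rr*np.sin(t),0*t+.095],-1)).astype(np.float32)
                return cv2.remap(g,uv[:,0][None],uv[:,1][None],cv2.INTER_LINEAR)[0]
            best.append((np.minimum(np.abs(smp(r+.0015)-smp(r-.0015)),15).mean(),x,y,r))
    best.sort(reverse=True);print(n,np.array(best[:6]))
```

```text
cap lone (array([ 0.5933, -0.1168]), 44, np.float64(0.0007516079062358481), np.float64(-0.009218345987847598), np.float64(0.007605852646090786))
cap a (array([ 0.5093, -0.1355]), 46, np.float64(0.0006495289369199154), np.float64(-0.008612371957340435), np.float64(0.008313699763879539))
cap b (array([ 0.4843, -0.1197]), 44, np.float64(0.0007143709253672742), np.float64(-0.00856574532293904), np.float64(0.007876874359887183))
(0.15, 0.17) (array([0.5099, 0.2066]), 49, np.float64(0.0010107504980987065), np.float64(-0.0067348191777053526), np.float64(0.006962106517910741))
(0.17, 0.19) (array([0.5102, 0.2064]), 54, np.float64(0.0009501223567325268), np.float64(-0.006829526967871725), np.float64(0.006734834822252844))
(0.19, 0.208) (array([0.5105, 0.2063]), 52, np.float64(0.0009972110278928538), np.float64(-0.0069318926240500124), np.float64(0.006421290858919884))
(0.15, 0.208) (array([0.5102, 0.2064]), 155, np.float64(0.0010017445235719691), np.float64(-0.0069318926240500124), np.float64(0.006962106517910741))
top [[13.3203  0.5065  0.204   0.013 ]
 [13.31    0.506   0.2035  0.013 ]
 [13.2877  0.5065  0.2035  0.013 ]
 [13.2718  0.506   0.204   0.013 ]
 [13.2144  0.507   0.2035  0.013 ]
 [13.2106  0.506   0.203   0.013 ]]
scene [[4.8913 0.509  0.2065 0.014 ]
 [4.8853 0.5085 0.2065 0.014 ]
 [4.8836 0.5085 0.207  0.014 ]
 [4.8786 0.509  0.207  0.014 ]
 [4.8676 0.509  0.2075 0.0135]
 [4.8583 0.509  0.207  0.0135]]
```

Both cameras, taken relative to the tube seen in the same camera, agree: tube axis about 1.5 mm too far in +x, y fine. Correct and descend to 10 mm above the head, then look.

```bash
python3 -m jog '-1.5 0 -8 0 0 0;0 0 -12 0 0 0;0 0 -10 0 0 0;0 0 -6 0 0 0;0 0 -2 0 0 0;0 0 0 0 0 0;0 0 0 0 0 0;0 0 0 0 0 0'
cat > look.py <<'E'
from h import *
import sys
n=sys.argv[1]
np.set_printoptions(precision=4,suppress=True)
o=get_obs();im=get_image("scene");e=o["ee_pos"];print(e,o["contact_force"],o["finger_gap"])
c=np.array([.509,.2068]);b=im["frame"][...,::-1].copy();x0,y0=215,100;k=7
b=cv2.resize(b[y0:y0+85,x0:x0+85],None,fx=k,fy=k,interpolation=cv2.INTER_CUBIC)
def P(p): return ((proj(im,p)-[x0,y0]+.5)*k).astype(np.int32)
t=np.linspace(0,2*np.pi,90)
cv2.polylines(b,[P(np.stack([c[0]+.014*np.cos(t),c[1]+.014*np.sin(t),0*t+.095],-1))],True,(0,255,0),1)
for z in (.095,.11,.13,.15): cv2.circle(b,tuple(int(q) for q in P([[c[0],c[1],z]])[0]),2,(0,255,0),-1)
cv2.imwrite("pics/%s.png"%n,b)
zt=e[2]-.0896
from scipy.optimize import least_squares
m,q=tube(im,c,max(zt+.008,.1),zt+.066,.013)
f=least_squares(lambda p:np.hypot(q[:,0]-p[0]-p[2]*(q[:,2]-zt),q[:,1]-p[1]-p[3]*(q[:,2]-zt))-.0078,[*c,0,0],loss="soft_l1",f_scale=.001)
print("tip est",zt,f.x[:2]-c,"lean",f.x[2:],len(q),q[:,2].min())
E
python3 look.py s10
```

```text
clock: 11.25
ee_pos: [0.5081, 0.2039, 0.195]
tcp_rot: [-1.668, 2.661, -0.0]
contact_force: [-0.5, 0.0, 0.2]
finger_gap: 0.0178
[0.5081 0.2039 0.195 ] [-0.4526  0.0387  0.182 ] 0.017764978378578766
tip est 0.10543639383820365 [-0.0012  0.0012] lean [ 0.0231 -0.0209] 147 0.11407746742733538
```

View pics/s10.png

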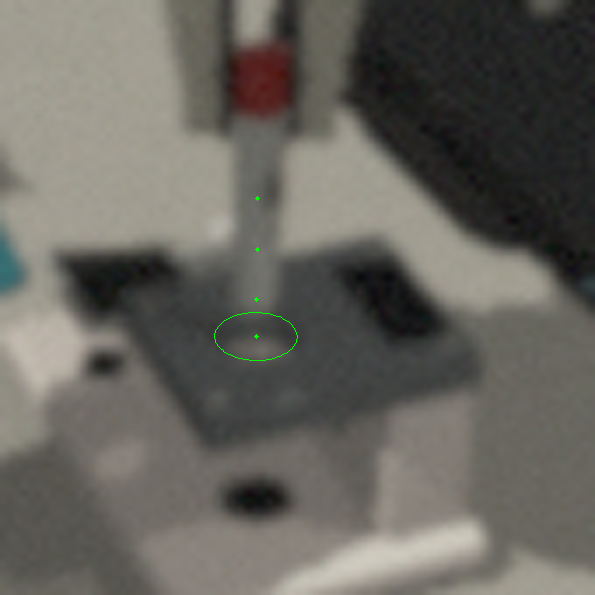

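Crop: tube tip at (256,305) lies on the hole's predicted axis (green dots, hole centre (256,336)), lateral error within 1 mm, lean about 1°. Going in slowly.

```bash
python3 -m jog '0 0 -4 0 0 0;0 0 -5 0 0 0;0 0 -5 0 0 0;0 0 -5 0 0 0;0 0 -4 0 0 0;0 0 -2 0 0 0;0 0 0 0 0 0;0 0 0 0 0 0'; python3 look.py s11
```

```text
clock: 11.97
ee_pos: [0.5078, 0.2036, 0.1695]
tcp_rot: [1.668, -2.662, 0.0]
contact_force: [0.0, 0.1, -0.1]
finger_gap: 0.0171
[0.5078 0.2036 0.1695] [ 0.0036  0.0785 -0.1384] 0.0170975236149925
tip est 0.07986413738446875 [-0.002   0.0005] lean [ 0.0304 -0.0063] 113 0.10110076553262037
```

View pics/s11.png

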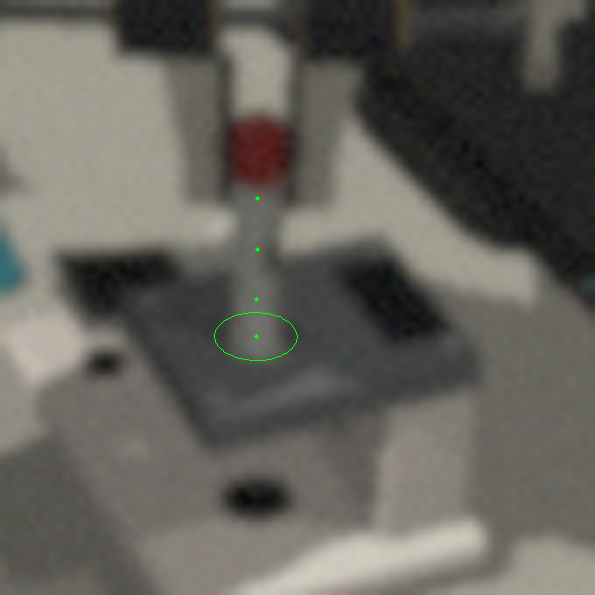

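Run:
```python
from h import *
np.set_printoptions(precision=3,suppress=True)
im=dict(np.load("/tmp/s9.npz"))
print(proj(im,[[.5102,.2064,z] for z in (.15,.21)]))
g=cv2.cvtColor(im["frame"],cv2.COLOR_RGB2GRAY).astype(float)
d=im["depth"]
for v in range(98,132,3):
    r=g[v-1:v+2,238:268].mean(0);dd=np.gradient(r)
    lo=np.argmin(dd[4:15])+4;hi=np.argmax(dd[13:26])+13
    w=np.flatnonzero(np.abs(d[v,238:268]-np.median(d[v,251:254]))<.012)
    print(v,238+lo,238+hi,238+(lo+hi)/2,"depth",238+w.min(),238+w.max(),238+w.mean())
```

```text
[[251.856 127.816]
 [252.154 104.415]]
98 247 258 252.5 depth 241 263 252.0
101 247 259 253.0 depth 241 263 252.0
104 247 259 253.0 depth 247 263 255.0
107 249 252 250.5 depth 249 255 252.0
110 249 256 252.5 depth 249 255 252.0
113 249 256 252.5 depth 249 255 252.0
116 249 256 252.5 depth 249 255 252.0
119 249 255 252.0 depth 249 255 252.0
122 249 255 252.0 depth 249 255 252.0
125 248 255 251.5 depth 249 255 252.0
128 248 255 251.5 depth 249 254 251.5
131 250 254 252.0 depth 251 252 251.5
```

Lean is at most about 1°. Nudging +1 mm in x and lowering the last 30 mm.

```bash
python3 -m jog '0.5 0 -4 0 0 0;0.5 0 -5 0 0 0;0 0 -5 0 0 0;0 0 -5 0 0 0;0 0 -5 0 0 0;0 0 -4 0 0 0;0 0 -2 0 0 0;0 0 0 0 0 0;0 0 0 0 0 0;0 0 0 0 0 0'; python3 look.py s12
python3 - <<'E'
from h import *
o=get_obs();print(o["ee_pos"],o["qvel"])
E
```

```text
clock: 12.85
ee_pos: [0.5089, 0.2038, 0.1397]
tcp_rot: [-1.668, 2.662, -0.0]
contact_force: [-0.1, 0.4, 0.9]
finger_gap: 0.0171
[0.5089 0.2038 0.1397] [-0.0721  0.4257  0.8914] 0.017132605140412153
tip est 0.050144885270663866 [0.0051 0.0009] lean [-0.0716 -0.0096] 33 0.10042361859108018
[0.50892942 0.20383178 0.1398408 ] [-0.00073604 -0.00331123  0.00029164 -0.0002887  -0.00063738  0.00231228]
```

View pics/s12.png

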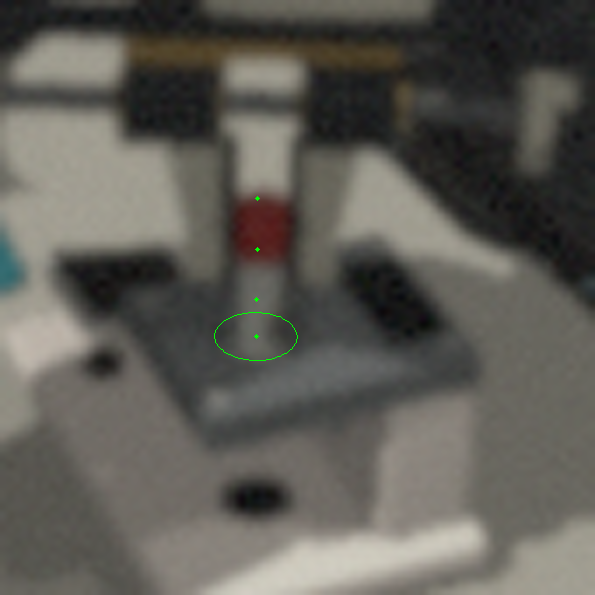

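Crop: tube runs down through the hole ellipse (centre (256,336)), no contact force. I check the height and centring with an enhanced crop and the top view.

Run:
```python
from h import *
fs=[];
for _ in range(4): im=get_image("scene");fs.append(im["frame"].astype(np.float32))
f=np.mean(fs,0)[...,::-1]
x0,y0=225,120;c=f[y0:y0+55,x0:x0+55];c=np.clip((c-40)*2.2,0,255).astype(np.uint8);k=10
b=cv2.resize(c,None,fx=k,fy=k,interpolation=cv2.INTER_CUBIC)
def P(p): return ((proj(im,p)-[x0,y0]+.5)*k).astype(np.int32)
t=np.linspace(0,2*np.pi,90)
for z,col,r,cc in((.148,(0,255,0),.009,(.509,.2068)),(.128,(0,255,0),.009,(.509,.2068)),(.095,(0,255,0),.014,(.509,.2068)),(.095,(255,255,0),.0078,(.509,.2068)),(.05,(0,255,255),.006,(.509,.2068))):
    cv2.polylines(b,[P(np.stack([cc[0]+r*np.cos(t),cc[1]+r*np.sin(t),0*t+z],-1))],True,col,1)
cv2.imwrite("pics/s13.png",b)
im=get_image("top");save(im,"t13.png",(150,120,260,220),6)
```

```text
(no output)
```

View pics/s13.png

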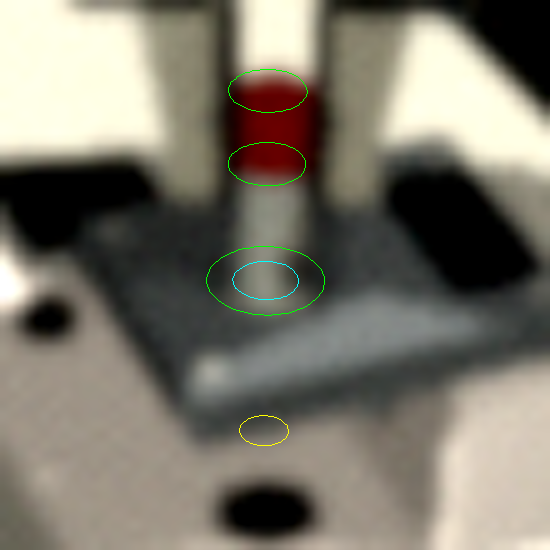

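View pics/t13.png

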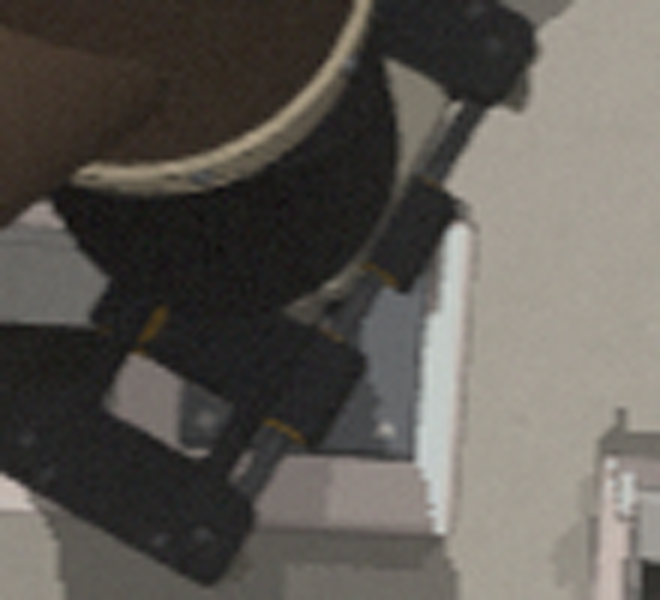

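Run:
```python
from h import *
np.set_printoptions(precision=2,suppress=True)
fs=[]
for _ in range(6): im=get_image("scene");fs.append(im["frame"].astype(np.float32))
f=np.mean(fs,0);g=f.mean(-1);red=f[...,0]-f[...,1]
def edges(r,u0,u1,mid):
    rr=cv2.resize(r[u0:u1][None],None,fx=10,fy=1,interpolation=cv2.INTER_CUBIC)[0];d=np.gradient(cv2.GaussianBlur(rr[None],(0,0),5)[0])
    c=int((mid-u0+.5)*10)
    a=np.argmax(d[:c]);b=c+np.argmin(d[c:]);return u0+(a+.5)/10-.5,u0+(b+.5)/10-.5
print("expected axis col",proj(im,[[.509,.2068,z] for z in(.148,.128,.11,.095)]))
for v in range(129,137): e=edges(red[v],242,262,252);print("cap",v,np.array(e),np.mean(e))
for v in range(140,151): e=edges(g[v],244,261,252);print("body",v,np.array(e),np.mean(e))
```

```text
expected axis col [[251.3  128.58]
 [251.21 135.91]
 [251.14 142.32]
 [251.07 147.54]]
cap 129 [248.35 255.85] 252.10000000000002
cap 130 [248.15 255.85] 252.0
cap 131 [248.05 255.85] 251.95000000000002
cap 132 [248.25 255.75] 252.0
cap 133 [247.95 255.55] 251.75
cap 134 [248.05 255.55] 251.8
cap 135 [248.15 255.55] 251.85000000000002
cap 136 [248.35 255.45] 251.89999999999998
body 140 [248.65 254.75] 251.7
body 141 [248.45 254.75] 251.6
body 142 [248.35 254.85] 251.6
body 143 [248.35 254.55] 251.45
body 144 [248.45 254.25] 251.35
body 145 [248.45 253.75] 251.1
body 146 [248.15 252.85] 250.5
body 147 [247.85 252.85] 250.35
body 148 [248.35 252.55] 250.45
body 149 [247.95 252.85] 250.39999999999998
body 150 [248.35 254.15] 251.25
```

Sub-pixel check: the tube axis is within about 1 mm of the hole axis at cap, head and extrapolated tip, with a lean of about 1°. The cap height matches a tip height of 50 mm. Settling, checking the rack, then handing in.

```bash
python3 -m jog '0 0 0 0 0 0;0 0 0 0 0 0;0 0 0 0 0 0;0 0 0 0 0 0'
python3 - <<'E'
from h import *
save(get_image("scene"),"s14.png",(180,60,420,300),3)
E
```

```text
clock: 13.78
ee_pos: [0.5087, 0.2037, 0.1395]
tcp_rot: [1.668, -2.662, 0.0]
contact_force: [-0.3, -0.1, -0.2]
finger_gap: 0.0175
```

View pics/s14.png

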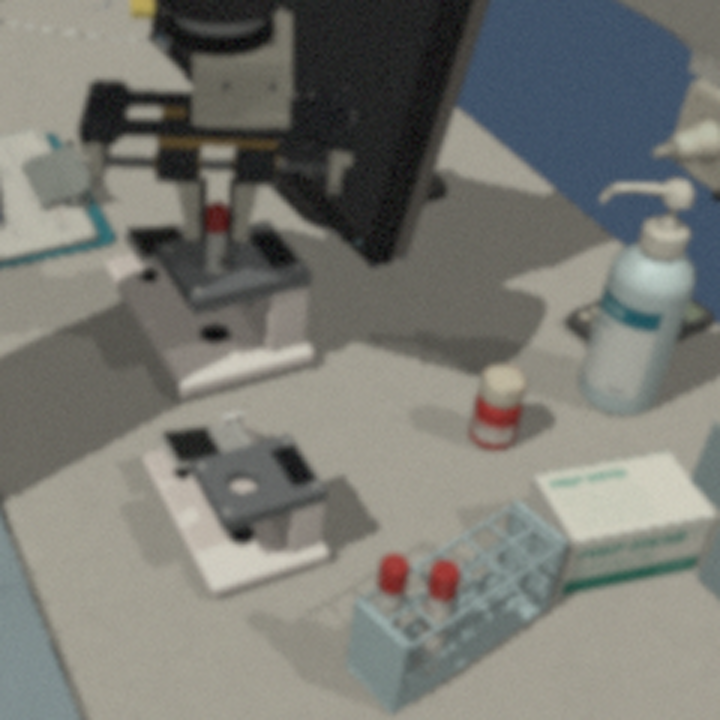

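The tube is held in the large reader's guide hole at (217,240), and the other two tubes stand in the rack at (394,575) and (444,580).

```bash
python3 -c "
from workcell import *
print(close_job())"
```

```text
the job is handed in; nothing more can be done
None
```

I zeroed the empty large reader and left the sample tube held in its guide hole with the tip at read height. The job was handed in at about 14 s, well under the 61 s limit.

- **Pedal:** I pressed it until it stalled at about 25 N, well above the 5 N spring force at the stop. After release the pad was back at its rest height of 60.6 mm, measured before the tube was picked up.
- **Tube:** I took the lone tube by its cap with a 20 N grip, lifted it straight up and lowered it through the hole. Force readings stayed under 1 N in the last checks inside the hole.
- **Final position:** The tip height works out at 50 mm from the arm's position and the tube's grasped height. The tip itself was hidden behind the head, so only the cap's height in the image confirms it. The tube is within about 1 mm of the hole's axis sideways. Towards the camera it is less certain, perhaps 1–2 mm, against 6 mm of clearance all round.
- **Other tubes:** Both were standing in the rack in the last picture.

**Disagreements:**
- The two cameras' absolute positions differed by 2–4 mm, so I centred the tube relative to the hole within each image.
- The tube's lean read between about 1° and 1.7° depending on the method; I left it uncorrected.
- The last depth-based fit, at full depth, gave a 5 mm offset. It had only 33 points on the short visible stretch of tube, so I set it aside in favour of the image edges.

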